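Put the ink roller away in its cradle

ROBOT

A 6-joint arm with a two-finger parallel gripper is mounted at the origin on the work surface. World frame = base frame: x ahead of the robot, y to its left, z up, the work surface at z = 0. Lengths are in m, angles in rad, forces in N, time in s.
With the tool pointing down it reaches from about 0.25 to 0.775 m from the base axis. Payload 4 kg.
Tool frame: the origin (TCP) lies midway between the tips of the shut fingers; the grasp point (between the pads) lies 19 mm behind it; z points along the fingers, y is the direction in which the jaws open and shut (so a half turn about z gives the same grasp; the last joint's range is limited). The gripper opens to 85 mm and grips with 20 to 120 N. Pads are 22 mm wide; open, the fingers measure 114 mm over their backs; the gripper's body (76 mm by 85 mm) begins 54 mm behind the grasp point. The pads swing forward as they close: fully open they stand 13 mm farther back than shut.
Start: joints at [0.999, 0.087, 1.371, -0, 1.684, -0.103], TCP at [0.249, 0.491, 0.231] pointing down, gripper open.
Joint ranges: [-3.1, 3.1], [-0.76, 2.03], [0.27, 2.55], [-1.08, 4.22], [0.17, 2.65], [-2.57, 2.57]. Speed limits (rad/s): [2.79, 2.79, 3.14, 3.14, 3.14, 3.14].

INTERFACE

Orientations are given as a unit quaternion [w, x, y, z].
In Python, from plant import r gives the robot as it stands. The module is installed in compiled form; this text tells all that it offers.
- The arm moves only by the tool send_rows, never from a script. Its argument "deltas" is a list of rows, each an object of numbers: "tx", "ty", "tz": the shift along the world's x, y, z in cm; "wx", "wy", "wz": the turn, a rotation vector about the world's x, y, z in degrees; "gripper": the finger opening in cm, from 0 to 8.54. In form: [{"tx": .., "ty": .., "tz": .., "wx": .., "wy": .., "wz": .., "gripper": ..}, ...]. A call has 1 to 12 rows; each row is the pose to reach, as a shift and turn from the pose commanded when the call began; what a row does not reach only later rows make up. A row lasts 1/8 s, in which the tool goes at most 62.5 mm and 10.7 degrees, less where a joint would pass 70% of its speed; a pose out of reach is approached as far as the arm can. A call with a gripper value outside its range is refused whole. The fingers move at their own pace and stop on an object; "force" is the grip in N (left out, the last holds). Time passes only in rows, so rows that repeat a pose let the fingers close. It gives the time, the measured TCP pose, the force and the opening at its end, in the units of the state.
- r.get_state(): the state, without advancing time (a new reading comes with each control period).
- r.grab_frame(name): name is "scene" or "top" or "wrist"; returns a dict with "color" (384x512x3 uint8, blue, green, red), "fovy" (degrees; the focal length in pixels is half the picture's height over the tangent of half this angle, whatever the lens; pixels are square), "cx", "cy" (the principal point, pixels), "cam_to_world" (4x4, takes a point from camera to world coordinates). Camera axes: x right, y up, looking along -z (the intrinsics and any distortion apply to the point x, -y, -z); pixel columns grow to the right and rows downward; lengths in m; the calibration is good to about 2 mm. A picture is of the moment at which its call begins. There is no depth.
- r.finish_job(): hands the job in, once; it reports no verdict.
The state is a dict: "time": time; "qpos": joint angles; "qd": joint speeds; "joint_torque": joint torques, N m; "eef_pos": TCP position; "eef_rot": TCP orientation; "wrist_force": force on the tool from outside, world axes, zero at the start; "torque": the same for the moment, N m; "finger_gap": finger opening in m.
Only numpy, scipy, OpenCV 4.12 (cv2) and the standard library are available. Lean on these libraries where they do the work, as an engineer would, in place of code of your own. Each camera call takes 0.05 s, during which the arm holds its last target.

TASK

Printing is over, so put the roller set away: lay the two-handled ink roller in its wooden cradle, with its thin steel necks down in the two V notches so that it rests level, and drop its little wooden chock into the open tin. Lower the roller into the notches rather than dropping it, leave the tin standing upright, and do not disturb the bottle, the jar, the brush cup or the scraper.

Things in the scene. Friction and masses are not known exactly. Their poses are not given: they have to be found in the camera images.
- roller: Ink roller like a rolling pin, 276 mm long, 0.4-0.8 kg. Origin at its middle on the axis, x along the axis (ends alike; y, z turn as it rolls). Outwards from the middle: black rubber drum, dia 44, to 55 mm; steel neck, dia 12, 55 to 83 mm; wooden handle, dia 24, 83 to 138 mm. Starts lying on its drum on the table, axis 22 mm up; rolls easily.
- cradle: Fixed plywood cradle: base plate 164 (x) x 90 (y) x 10 mm, two uprights 10 mm thick at x = -69 and +69 mm, 57 mm wide over all in y. Each has an upward 90 degree V notch: lowest point 51.5 mm above the table, mouth 40 mm wide at 71.5 mm. Origin under the plate's middle, on the table; x runs from notch to notch, z up.
- cradle_seat (a point): Point in the cradle's middle, 60 mm above the table, where the roller's origin lies when its necks rest in both notches (axes as the cradle's). The roller has about 9 mm of end play either way.
- chock: Plain light-wood wedge, 48 (x) x 24 (y) x 24 mm high at its -x end, sloping to 6 mm at its +x end, 30 g. The level top of the thick end spans x = -24 to -10 mm. Origin under the middle of its base; lies flat on the table, z up.
- tin: Loose open-topped rectangular steel tin, outside 75 (x) x 95 (y) x 60 mm high, walls and floor 3 mm, 0.3 kg, standing on the table. Origin under the middle of its floor, z up.
- tin_in (a point): Middle of the tin's inner floor, 3 mm above its underside; axes as the tin's.
- bottle: Bystander: green glass bottle, 60 mm across, 170 mm tall; origin under its middle.
- jar: Bystander: amber glass jar with a red lid, 72 mm across, 95 mm tall; origin under its middle.
- brush_cup: Bystander: black cup, 72 mm across, 90 mm tall, with three brushes up to 220 mm high; origin under its middle.
- scraper: Bystander: broad-bladed ink scraper with a wooden handle, about 200 mm long, lying flat on the table; origin on its underside, x along it.
Mind the look-alikes: they are no part of the job. Of the things like the chock, leave any that is orange or yellow; of the rest the smaller one is meant.

How it is judged:
By the outcome, as a careful person would: the job done as asked, in the order asked, and still so for the second after the job is handed in, with the robot touching nothing.
It also fails if it takes over 58 s, if anything falls off the work surface, if the arm or the gripper's body presses on something with over 40 N, if the wrist force passes 120 N, or if a joint passes its speed limit or range.

## Working session

There is one attempt and no reset: what is moved stays moved. The work goes in short steps, Python scripts to look and compute and a tool call to move; the robot and the scene stay as the last step left them, time stands still between calls to the robot, and variables do not carry over. Pictures are saved under pics/ and viewed, and the job is handed in when it is done.

Besides the shell and the picture viewer there is one more tool, called after "Request:" as name(argument=value, ...) on one line, values as JSON. send_rows: Moves the arm, as the interface text tells. Its arguments: {"type":"object","properties":{"deltas":{"type":"array","items":{"type":"object","properties":{"tx":{"type":"number"},"ty":{"type":"number"},"tz":{"type":"number"},"wx":{"type":"number"},"wy":{"type":"number"},"wz":{"type":"number"},"gripper":{"type":"number"}}}},"force":{"type":"number"}},"required":["deltas"]}

```bash
mkdir -p pics; cat > h.py <<'E'
import numpy as np, cv2, pickle
from plant import r
def grab(n,tag):
    f=r.grab_frame(n); cv2.imwrite(f'pics/{tag}.png',f['color']); pickle.dump(f,open(f'pics/{tag}.pkl','wb')); return f
def load(tag): return pickle.load(open(f'pics/{tag}.pkl','rb'))
def foc(f): return f['color'].shape[0]/2/np.tan(np.radians(f['fovy'])/2)
def proj(f,P):
    P=np.atleast_2d(P).astype(float); T=np.linalg.inv(f['cam_to_world']); c=P@T[:3,:3].T+T[:3,3]
    F=foc(f); return np.c_[f['cx']+F*c[:,0]/-c[:,2], f['cy']-F*c[:,1]/-c[:,2]]
def unproj(f,uv,z):
    uv=np.atleast_2d(uv).astype(float);F=foc(f)
    d=np.c_[(uv[:,0]-f['cx'])/F,-(uv[:,1]-f['cy'])/F,-np.ones(len(uv))]@f['cam_to_world'][:3,:3].T
    o=f['cam_to_world'][:3,3]; return o+d*((z-o[2])/d[:,2])[:,None]
E
python3 - <<'E'
from h import *
for n in ['scene','top','wrist']:
    f=grab(n,n+'0'); print(n,{k:v for k,v in f.items() if k!='color'})
print(r.get_state())
E
```

```text
scene {'fovy': 43.66300651355479, 'cx': 252.94687697386715, 'cy': 189.226205267729, 'cam_to_world': array([[ 0.58492862, -0.64368503,  0.49348565,  1.27622249],
       [ 0.8109165 ,  0.47650165, -0.33964776, -0.39750543],
       [-0.01652055,  0.59884536,  0.80069427,  1.12547752],
       [ 0.        ,  0.        ,  0.        ,  1.        ]])}
top {'fovy': 55.98019247308832, 'cx': 247.26295477150435, 'cy': 189.56198985647754, 'cam_to_world': array([[ 0.01331371,  0.99891925, -0.04453175,  0.54009594],
       [-0.99981506,  0.01391734,  0.01327246,  0.06542484],
       [ 0.01387788,  0.04434681,  0.9989198 ,  1.21074765],
       [ 0.        ,  0.        ,  0.        ,  1.        ]])}
wrist {'fovy': 64.05290988969618, 'cx': 256.64362329095553, 'cy': 185.79667558809933, 'cam_to_world': array([[ 0.4517536 , -0.86048648, -0.23554554,  0.1885592 ],
       [ 0.89213962,  0.43502266,  0.12182852,  0.52009667],
       [-0.00236415, -0.26517598,  0.96419713,  0.3749194 ],
       [ 0.        ,  0.        ,  0.        ,  1.        ]])}
{'time': 0.15, 'qpos': array([ 9.98900674e-01,  8.77903870e-02,  1.37190104e+00, -2.25079995e-05,
        1.68361940e+00, -1.03107314e-01]), 'qd': array([ 0.00105492, -0.00077189, -0.00594827, -0.00010387, -0.00157439,
       -0.00102908]), 'joint_torque': array([ 1.16895691e-03, -3.52379465e+01, -3.13675368e+01, -1.93398541e-04,
        8.12830083e-03,  1.70198064e-05]), 'eef_pos': array([0.24829742, 0.49033065, 0.23040828]), 'eef_rot': array([-2.73917814e-04,  2.32254901e-01,  9.72654575e-01, -8.14326090e-04]), 'wrist_force': array([-0.10518806, -0.43189052,  0.65181745]), 'torque': array([-0.02146393, -0.00660377, -0.02445446]), 'finger_gap': 0.08529135086531944}
```

View pics/top0.png

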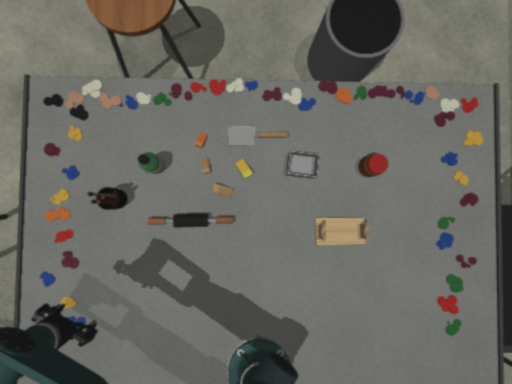

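View pics/scene0.png

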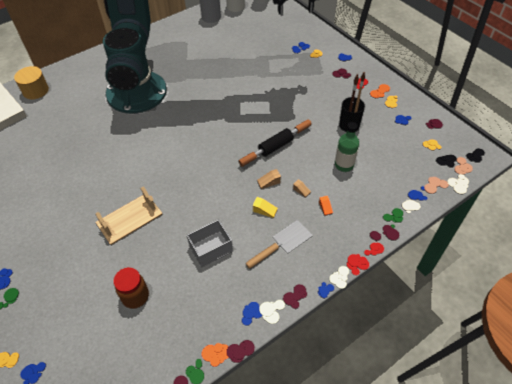

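View pics/wrist0.png

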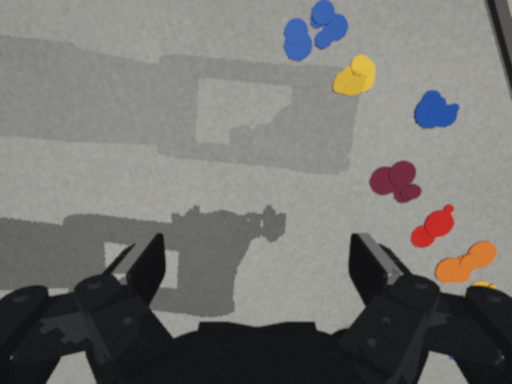

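```bash
python3 - <<'E'
from h import *
def crop(tag,x0,y0,x1,y1,s,out):
    c=load(tag)['color'][y0:y1,x0:x1]; cv2.imwrite(f'pics/{out}.png',cv2.resize(c,None,fx=s,fy=s,interpolation=cv2.INTER_CUBIC))
crop('top0',140,120,260,240,5,'c1')
crop('top0',270,130,400,260,4.6,'c2')
crop('scene0',225,100,345,260,3.7,'c3')
crop('scene0',85,180,245,280,5,'c4')
E
```

```text
(no output)
```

View pics/c1.png

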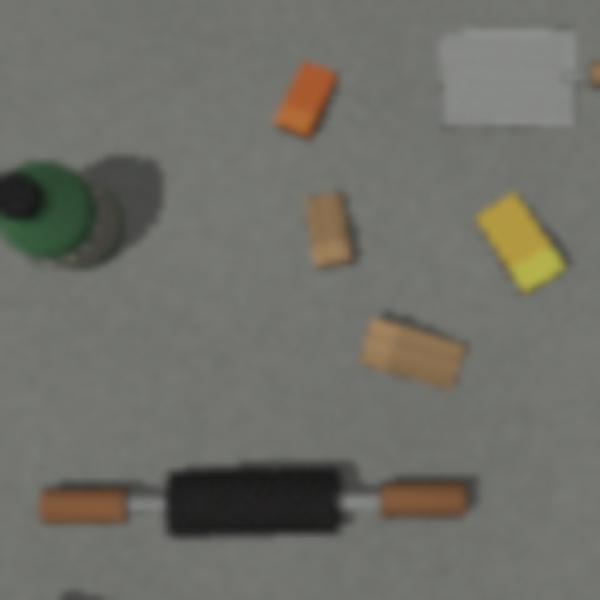

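View pics/c2.png

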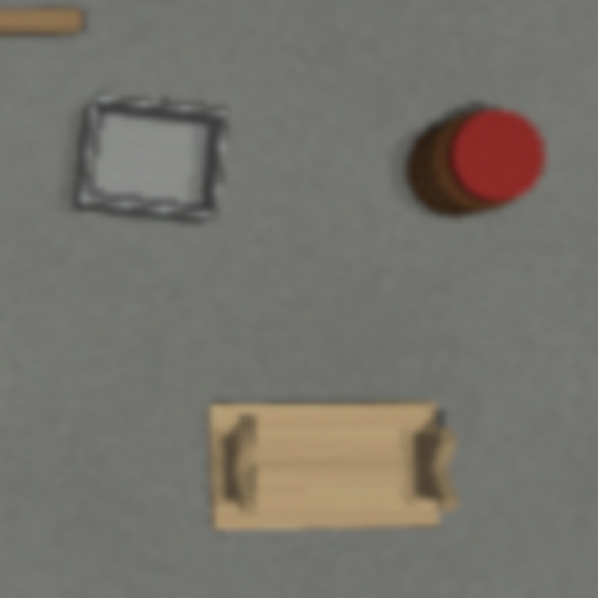

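View pics/c3.png

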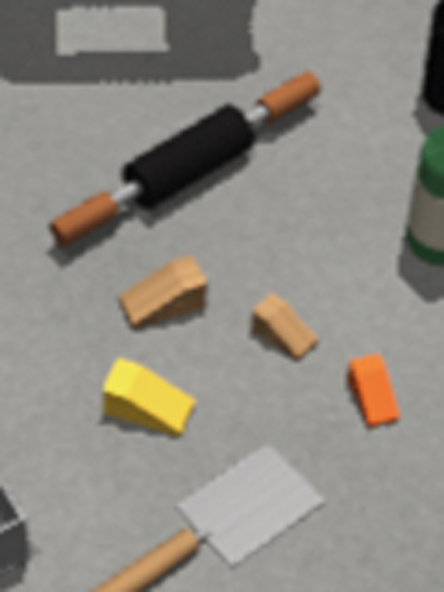

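View pics/c4.png

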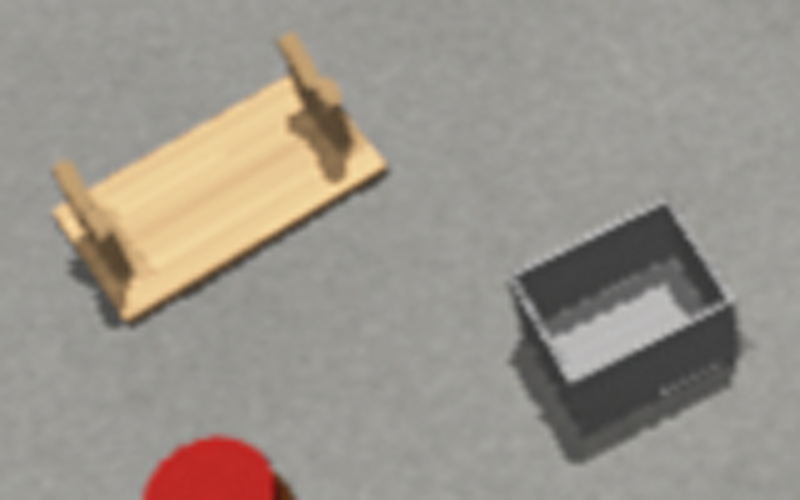

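```bash
python3 - <<'E'
from h import *
t=load('top0'); s=load('scene0')
def c(P,s,o): return (np.array(P)+.5)/s-.5+np.array(o)
P=unproj(t,c([(41,506),(466,499)],5,(140,120)),.022); print('roller top',P,P.mean(0),np.linalg.norm(P[0]-P[1]))
P=unproj(s,c([(60,233),(314,85)],3.7,(225,100)),.022); print('roller scene',P,P.mean(0),np.linalg.norm(P[0]-P[1]))
P=unproj(t,c([(209,404),(215,530),(440,524),(438,402)],4.6,(270,130)),.010); print('cradle',P,P.mean(0))
P=unproj(s,c([(53,212),(285,75),(388,165),(130,320)],5,(85,180)),.010); print('cradle s',P,P.mean(0))
P=unproj(t,c([(88,95),(228,107),(212,221),(73,208)],4.6,(270,130)),.06); print('tin t',P,P.mean(0))
P=unproj(s,c([(512,282),(665,204),(734,302),(568,381)],5,(85,180)),.06); print('tin s',P,P.mean(0))
P=unproj(t,c([(306,195),(341,192),(352,263),(316,268)],5,(140,120)),[.006,.006,.024,.024]); print('chock',P,P.mean(0))
E
```

```text
roller top [[0.48634657 0.37342857 0.022     ]
 [0.4944622  0.09576923 0.022     ]] [0.49040439 0.2345989  0.022     ] 0.2777779151547679
roller scene [[0.49359596 0.09976227 0.022     ]
 [0.48790747 0.37183768 0.022     ]] [0.49075172 0.23579998 0.022     ] 0.27213487017236054
cradle [[ 0.504012   -0.1771169   0.01      ]
 [ 0.41351857 -0.18190069  0.01      ]
 [ 0.4197495  -0.34473053  0.01      ]
 [ 0.50759568 -0.34338429  0.01      ]] [ 0.46121894 -0.2617831   0.01      ]
cradle s [[ 0.41982279 -0.34393551  0.01      ]
 [ 0.41256686 -0.19496313  0.01      ]
 [ 0.50334042 -0.17776612  0.01      ]
 [ 0.50884796 -0.33972574  0.01      ]] [ 0.46114451 -0.26409762  0.01      ]
tin t [[ 0.7195018  -0.0813025   0.06      ]
 [ 0.71258622 -0.17929148  0.06      ]
 [ 0.63261868 -0.16847925  0.06      ]
 [ 0.64028792 -0.07150255  0.06      ]] [ 0.67624866 -0.12514395  0.06      ]
tin s [[ 0.64062594 -0.17173884  0.06      ]
 [ 0.64748298 -0.08126858  0.06      ]
 [ 0.71893312 -0.08564621  0.06      ]
 [ 0.70737024 -0.17905888  0.06      ]] [ 0.67860307 -0.12942813  0.06      ]
chock [[0.69530784 0.20623042 0.006     ]
 [0.69767877 0.18288596 0.006     ]
 [0.64848151 0.17304955 0.024     ]
 [0.64483673 0.19664187 0.024     ]] [0.67157621 0.18970195 0.015     ]
```

Request:
send_rows(deltas=[{"tx": 4, "ty": -4, "tz": -1, "wz": -10, "gripper": 8.5}, {"tx": 8, "ty": -8.5, "tz": -2, "wz": -20}, {"tx": 12, "ty": -13, "tz": -4, "wz": -30}, {"tx": 16, "ty": -17, "tz": -6, "wz": -40}, {"tx": 20, "ty": -21, "tz": -7, "wz": -50}, {"tx": 24.1, "ty": -25.6, "tz": -8, "wz": -60}, {"tx": 24.1, "ty": -25.6, "tz": -8, "wz": -61.5}, {"tx": 24.1, "ty": -25.6, "tz": -8, "wz": -61.5}, {"tx": 24.1, "ty": -25.6, "tz": -8, "wz": -61.5}], force=60)

```text
validation failed for argument at $.de...
```

```bash
python3 - <<'E'
from h import *
f=grab('wrist','w1'); s=r.get_state(); print(s['time'],s['eef_pos'],s['eef_rot'],s['qpos'],s['finger_gap'])
g=f
# overlay predicted roller
c=np.array([.4905,.235]); d=np.array([.0078,-.2747]);d/=np.linalg.norm(d); n=np.array([-d[1],d[0]])
im=f['color'].copy()
for a0,a1,R in [(-.055,.055,.022),(-.083,-.055,.006),(.055,.083,.006),(.083,.138,.012),(-.138,-.083,.012)]:
    Q=[np.r_[c+d*a+n*e*R,.022] for a,e in [(a0,1),(a1,1),(a1,-1),(a0,-1)]]
    cv2.polylines(im,[np.int32(proj(f,Q))],True,(0,255,255),1)
cv2.imwrite('pics/w1o.png',im)
E
```

```text
0.2 [0.24833817 0.49040161 0.2305697 ] [-2.26890300e-04  2.32250685e-01  9.72655719e-01 -6.48471956e-04] [ 9.98895710e-01  8.76916197e-02  1.37168931e+00 -1.29655847e-06
  1.68358577e+00 -1.03118641e-01] 0.08533969353313393
```

View pics/w1o.png

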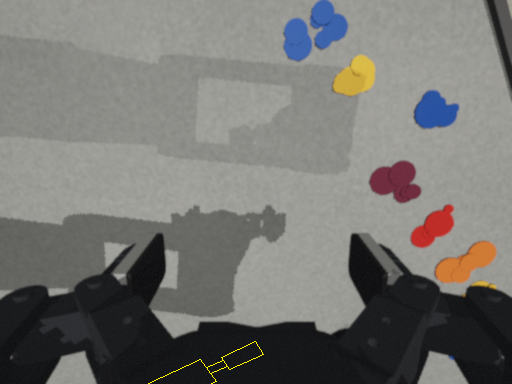

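The move was refused as malformed, so the arm hasn't moved. I'll fill in every field and resend it.

Request:
send_rows(deltas=[{"tx": 4, "ty": -4, "tz": -1, "wx": 0, "wy": 0, "wz": -10, "gripper": 8.5}, {"tx": 8, "ty": -8.5, "tz": -2, "wx": 0, "wy": 0, "wz": -20, "gripper": 8.5}, {"tx": 12, "ty": -13, "tz": -4, "wx": 0, "wy": 0, "wz": -30, "gripper": 8.5}, {"tx": 16, "ty": -17, "tz": -6, "wx": 0, "wy": 0, "wz": -40, "gripper": 8.5}, {"tx": 20, "ty": -21, "tz": -7, "wx": 0, "wy": 0, "wz": -50, "gripper": 8.5}, {"tx": 24.1, "ty": -25.6, "tz": -8, "wx": 0, "wy": 0, "wz": -60, "gripper": 8.5}, {"tx": 24.1, "ty": -25.6, "tz": -8, "wx": 0, "wy": 0, "wz": -61.5, "gripper": 8.5}, {"tx": 24.1, "ty": -25.6, "tz": -8, "wx": 0, "wy": 0, "wz": -61.5, "gripper": 8.5}, {"tx": 24.1, "ty": -25.6, "tz": -8, "wx": 0, "wy": 0, "wz": -61.5, "gripper": 8.5}], force=60)

```text
time: 1.32
eef_pos: [0.4888, 0.2359, 0.1517]
eef_rot: [-0.0, 0.696, 0.718, 0.0]
wrist_force: [0.4, 0.1, -0.2]
finger_gap: 0.0851
```

```bash
python3 - <<'E'
from h import *
f=grab('wrist','w1'); s=r.get_state(); print(s['time'],s['eef_pos'],s['eef_rot'],s['qpos'],s['finger_gap'])
c=np.array([.4905,.235]); d=np.array([.0078,-.2747]);d/=np.linalg.norm(d); n=np.array([-d[1],d[0]])
im=f['color'].copy()
for a0,a1,R in [(-.055,.055,.022),(-.083,-.055,.006),(.055,.083,.006),(.083,.138,.012),(-.138,-.083,.012)]:
    Q=[np.r_[c+d*a+n*e*R,.022] for a,e in [(a0,1),(a1,1),(a1,-1),(a0,-1)]]
    cv2.polylines(im,[np.int32(proj(f,Q))],True,(0,255,255),1)
cv2.imwrite('pics/w1p.png',im)
E
```

```text
1.375 [0.48877827 0.23600589 0.15180528] [4.63847201e-05 6.95889336e-01 7.18148918e-01 4.02467032e-04] [3.45200267e-01 9.97506115e-02 1.51540182e+00 2.71399881e-04
 1.52567667e+00 3.13707023e-01] 0.08513413457647999
```

View pics/w1p.png

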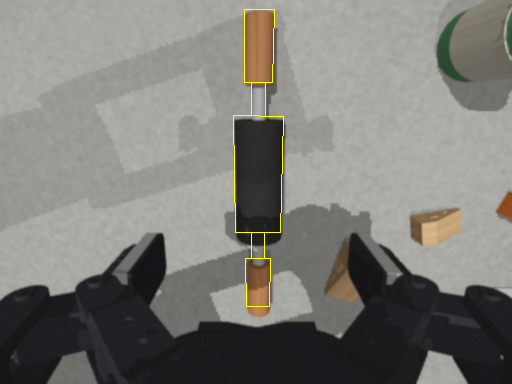

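The wireframe lines up with the roller in the wrist view: drum centre near (259,175), handles at (259,45) and (258,285). I'll descend and grip it.

Request:
send_rows(deltas=[{"tx": 0.17, "ty": -0.1, "tz": -3, "wx": 0, "wy": 0, "wz": 0, "gripper": 8.5}, {"tx": 0.17, "ty": -0.1, "tz": -7, "wx": 0, "wy": 0, "wz": 0, "gripper": 8.5}, {"tx": 0.17, "ty": -0.1, "tz": -10.5, "wx": 0, "wy": 0, "wz": 0, "gripper": 8.5}, {"tx": 0.17, "ty": -0.1, "tz": -13, "wx": 0, "wy": 0, "wz": 0, "gripper": 8.5}, {"tx": 0.17, "ty": -0.1, "tz": -14.6, "wx": 0, "wy": 0, "wz": 0, "gripper": 8.5}, {"tx": 0.17, "ty": -0.1, "tz": -14.6, "wx": 0, "wy": 0, "wz": 0, "gripper": 8.5}, {"tx": 0.17, "ty": -0.1, "tz": -14.6, "wx": 0, "wy": 0, "wz": 0, "gripper": 4}, {"tx": 0.17, "ty": -0.1, "tz": -14.6, "wx": 0, "wy": 0, "wz": 0, "gripper": 3.5}, {"tx": 0.17, "ty": -0.1, "tz": -14.6, "wx": 0, "wy": 0, "wz": 0, "gripper": 3.5}, {"tx": 0.17, "ty": -0.1, "tz": -14.6, "wx": 0, "wy": 0, "wz": 0, "gripper": 3.5}, {"tx": 0.17, "ty": -0.1, "tz": -14.6, "wx": 0, "wy": 0, "wz": 0, "gripper": 3.5}], force=70)

```text
time: 2.75
eef_pos: [0.4915, 0.2341, 0.0071]
eef_rot: [-0.0, 0.697, 0.717, 0.001]
wrist_force: [-3.3, 0.4, 4.9]
finger_gap: 0.0418
```

```bash
python3 - <<'E'
from h import *
f=grab('wrist','w2'); s=r.get_state(); print(s['time'],s['eef_pos'],s['eef_rot'],s['wrist_force'],s['finger_gap'])
E
```

```text
2.8 [0.49144391 0.23407516 0.00713822] [-5.82264603e-05  6.96955059e-01  7.17114491e-01  6.70233638e-04] [-2.28708007 -0.22862411  4.95636853] 0.04212225055914373
```

View pics/w2.png

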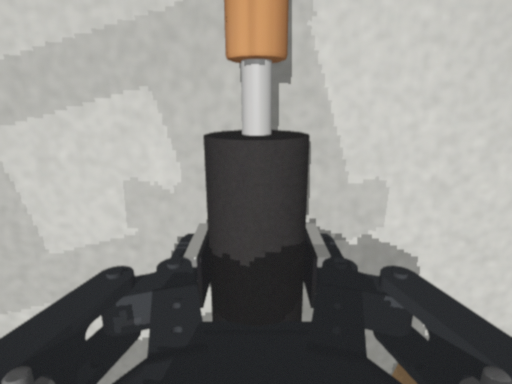

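It's gripped: the drum sits between the pads and the upper neck shows at (257,97). I'll lift a little and check for slip.

Request:
send_rows(deltas=[{"tx": 0, "ty": 0, "tz": 1, "wx": 0, "wy": 0, "wz": 0, "gripper": 3.5}, {"tx": 0, "ty": 0, "tz": 3, "wx": 0, "wy": 0, "wz": 0, "gripper": 3.5}, {"tx": 0, "ty": 0, "tz": 7, "wx": 0, "wy": 0, "wz": 0, "gripper": 3.5}, {"tx": 0, "ty": 0, "tz": 11, "wx": 0, "wy": 0, "wz": 0, "gripper": 3.5}, {"tx": 0, "ty": 0, "tz": 14, "wx": 0, "wy": 0, "wz": 0, "gripper": 3.5}, {"tx": 0, "ty": 0, "tz": 14, "wx": 0, "wy": 0, "wz": 0, "gripper": 3.5}, {"tx": 0, "ty": 0, "tz": 14, "wx": 0, "wy": 0, "wz": 0, "gripper": 3.5}])

```text
time: 3.68
eef_pos: [0.4898, 0.2331, 0.1428]
eef_rot: [-0.001, 0.697, 0.717, -0.002]
wrist_force: [-0.2, 0.2, -8.5]
finger_gap: 0.0422
```

```bash
python3 - <<'E'
from h import *
s=r.get_state(); print(s['time'],s['eef_pos'],s['eef_rot'],s['wrist_force'],s['torque'],s['finger_gap'])
f=grab('wrist','w3');g=grab('scene','s3')
a=f['color']; b=cv2.resize(g['color'][60:220,200:360],(384,384),interpolation=cv2.INTER_CUBIC)
cv2.imwrite('pics/m3.png',cv2.resize(np.hstack([a,b]),(800,343)))
E
```

```text
3.675 [0.4898144  0.23311022 0.14278985] [-0.00095965  0.6969514   0.71711489 -0.0020132 ] [-0.17979702  0.19078757 -8.45811123] [-0.02382787  0.07047798 -0.02002714] 0.04221720818416913
```

View pics/m3.png

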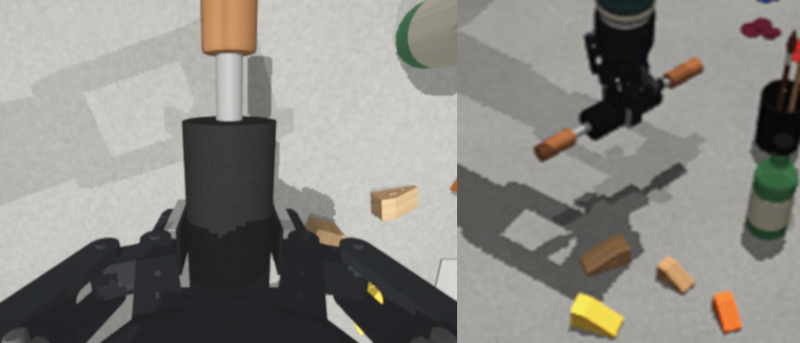

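Request:
send_rows(deltas=[{"tx": -0.2, "ty": -2, "tz": 1, "wx": 0, "wy": 0, "wz": 0, "gripper": 3.5}, {"tx": -0.5, "ty": -6, "tz": 2, "wx": 0, "wy": 0, "wz": 0, "gripper": 3.5}, {"tx": -0.8, "ty": -11, "tz": 2, "wx": 0, "wy": 0, "wz": 0, "gripper": 3.5}, {"tx": -1.2, "ty": -16, "tz": 2, "wx": 0, "wy": 0, "wz": 0, "gripper": 3.5}, {"tx": -1.5, "ty": -21, "tz": 2, "wx": 0, "wy": 0, "wz": 0, "gripper": 3.5}, {"tx": -1.8, "ty": -26, "tz": 2, "wx": 0, "wy": 0, "wz": 0, "gripper": 3.5}, {"tx": -2.1, "ty": -31, "tz": 2, "wx": 0, "wy": 0, "wz": 0, "gripper": 3.5}, {"tx": -2.4, "ty": -36, "tz": 2, "wx": 0, "wy": 0, "wz": 0, "gripper": 3.5}, {"tx": -2.6, "ty": -41, "tz": 2, "wx": 0, "wy": 0, "wz": 0, "gripper": 3.5}, {"tx": -2.8, "ty": -45, "tz": 1, "wx": 0, "wy": 0, "wz": 0, "gripper": 3.5}, {"tx": -2.9, "ty": -48.5, "tz": 0, "wx": 0, "wy": 0, "wz": 0, "gripper": 3.5}, {"tx": -2.9, "ty": -49.7, "tz": -1, "wx": 0, "wy": 0, "wz": 0, "gripper": 3.5}])

```text
time: 5.28
eef_pos: [0.4608, -0.2658, 0.1344]
eef_rot: [-0.0, 0.698, 0.716, -0.001]
wrist_force: [-0.1, 0.1, -7.0]
finger_gap: 0.0419
```

Request:
send_rows(deltas=[{"tx": 0, "ty": 0, "tz": -1, "wx": 0, "wy": 0, "wz": 0, "gripper": 3.5}, {"tx": 0, "ty": 0, "tz": -2, "wx": 0, "wy": 0, "wz": 0, "gripper": 3.5}, {"tx": 0, "ty": 0, "tz": -3, "wx": 0, "wy": 0, "wz": 0, "gripper": 3.5}, {"tx": 0, "ty": 0, "tz": -3, "wx": 0, "wy": 0, "wz": 0, "gripper": 3.5}, {"tx": 0, "ty": 0, "tz": -3, "wx": 0, "wy": 0, "wz": 0, "gripper": 3.5}])

```text
time: 5.9
eef_pos: [0.4626, -0.263, 0.1057]
eef_rot: [0.0, 0.697, 0.717, 0.0]
wrist_force: [0.1, -0.7, -6.0]
finger_gap: 0.0423
```

```bash
cat > ov.py <<'E'
from h import *
import sys
def cradle(c,th):
    R=np.array([[np.cos(th),-np.sin(th)],[np.sin(th),np.cos(th)]])
    W=lambda P:np.c_[(np.array(P)[:,:2]@R.T)+c,np.array(P)[:,2]]
    L=[W([(-.082,-.045,z),(.082,-.045,z),(.082,.045,z),(-.082,.045,z),(-.082,-.045,z)]) for z in (.01,)]
    for X in (-.074,-.064,.064,.074):
        L.append(W([(X,-.0285,.01),(X,-.0285,.0715),(X,-.02,.0715),(X,0,.0515),(X,.02,.0715),(X,.0285,.0715),(X,.0285,.01)]))
    return L
def roller(c,th,z):
    d=np.array([np.cos(th),np.sin(th)]);n=np.array([-d[1],d[0]])
    L=[]
    for a0,a1,R in [(-.055,.055,.022),(-.083,-.055,.006),(.055,.083,.006),(.083,.138,.012),(-.138,-.083,.012)]:
        L.append(np.array([np.r_[c+d*a+n*e*R,z] for a,e in [(a0,1),(a1,1),(a1,-1),(a0,-1),(a0,1)]]))
    return L
def draw(f,Ls,col,box,s,out):
    x0,y0,x1,y1=box
    im=cv2.resize(f['color'][y0:y1,x0:x1],None,fx=s,fy=s,interpolation=cv2.INTER_CUBIC)
    for L in Ls: cv2.polylines(im,[np.int32((proj(f,L)-[x0,y0]+.5)*s-.5)],False,col,1)
    cv2.imwrite(f'pics/{out}.png',im)
E
python3 - <<'E'
from ov import *
t=load('top0');s=load('scene0'); c=np.array([.461,-.2625]);th=np.radians(-88.2)
draw(t,cradle(c,th),(255,0,0),(290,200,400,260),7,'o1'); draw(s,cradle(c,th),(255,0,0),(75,175,185,255),7,'o2')
st=r.get_state(); print(st['time'],st['eef_pos'],st['eef_rot'],st['wrist_force'],st['finger_gap'])
w=grab('wrist','w4'); draw(w,cradle(c,th),(255,0,0),(0,0,512,384),1.5,'o3')
g=grab('scene','s4'); p=np.array(st['eef_pos'])
draw(g,cradle(c,th)+roller(p[:2]+[0,.001],np.radians(-88.4),p[2]+.015),(255,0,0),(50,130,210,260),5,'o4')
E
cd pics; python3 -c "
import cv2,numpy as np
a,b=cv2.imread('o1.png'),cv2.imread('o2.png');
cv2.imwrite('o12.png',cv2.resize(np.vstack([a,b]),(600,764)[::1] if 0 else (471,600)))"
```

```text
5.9 [ 0.46255107 -0.26304696  0.10573355] [3.88932307e-04 6.96627220e-01 7.17433173e-01 9.14728938e-05] [ 0.08449726 -0.66855709 -6.004997  ] 0.042311212650939914
```

View pics/o1.png

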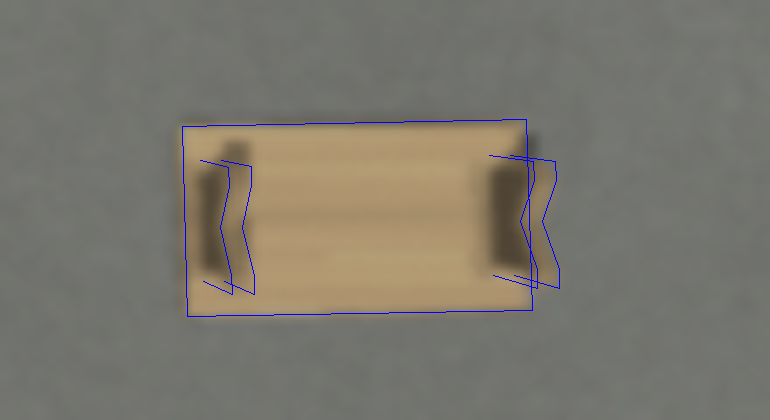

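View pics/o2.png

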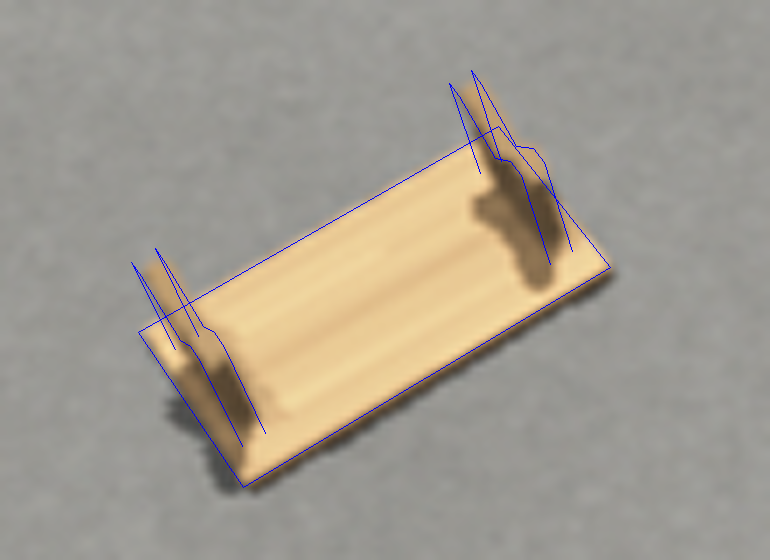

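View pics/o3.png

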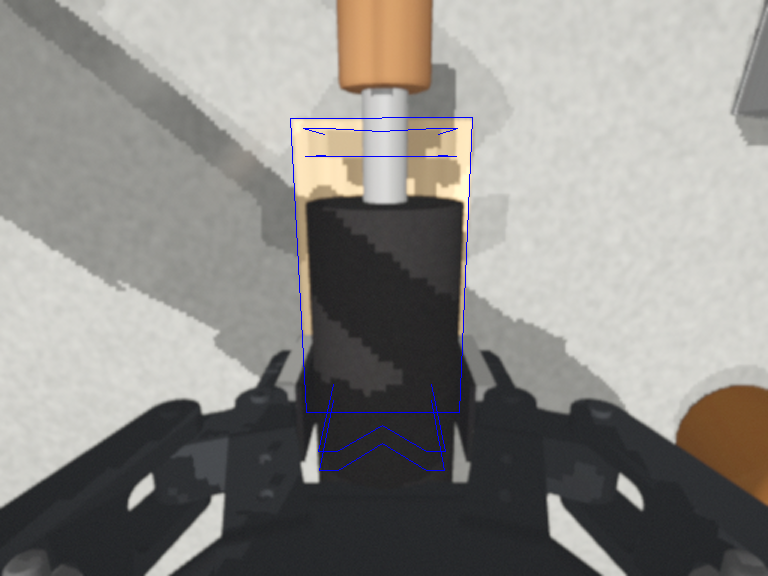

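View pics/o4.png

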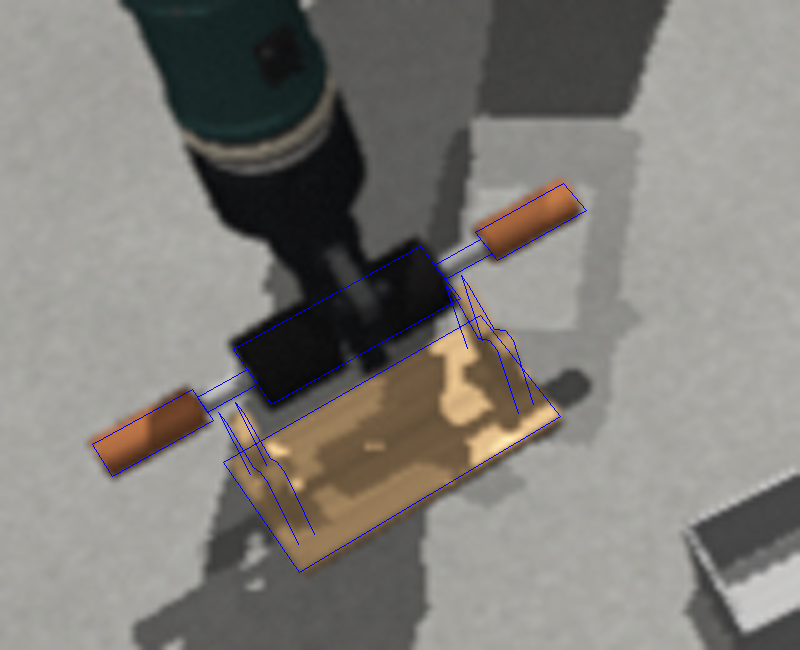

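```bash
python3 - <<'E'
from ov import *
w=load('w4');draw(w,[],0,(180,60,330,160),5.3,'z1')
s=load('scene0');draw(s,[],0,(90,180,170,245),9,'z2')
t=load('top0');draw(t,[],0,(312,210,375,252),12,'z3')
E
```

```text
(no output)
```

View pics/z1.png

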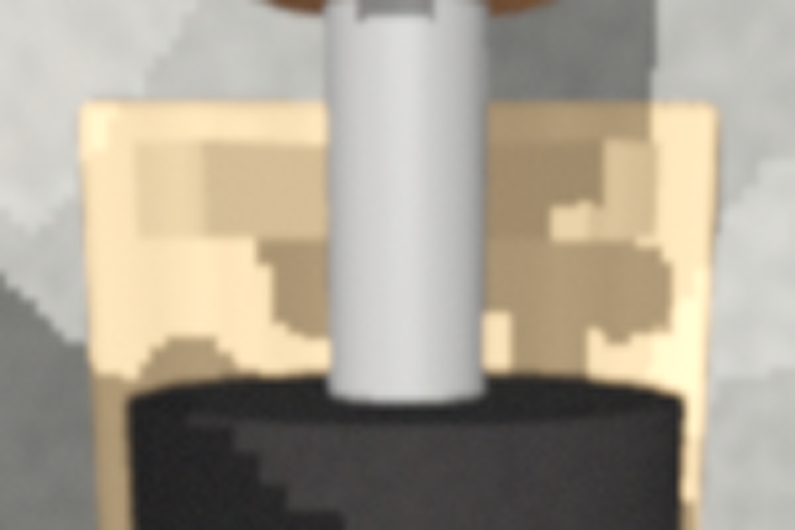

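View pics/z2.png

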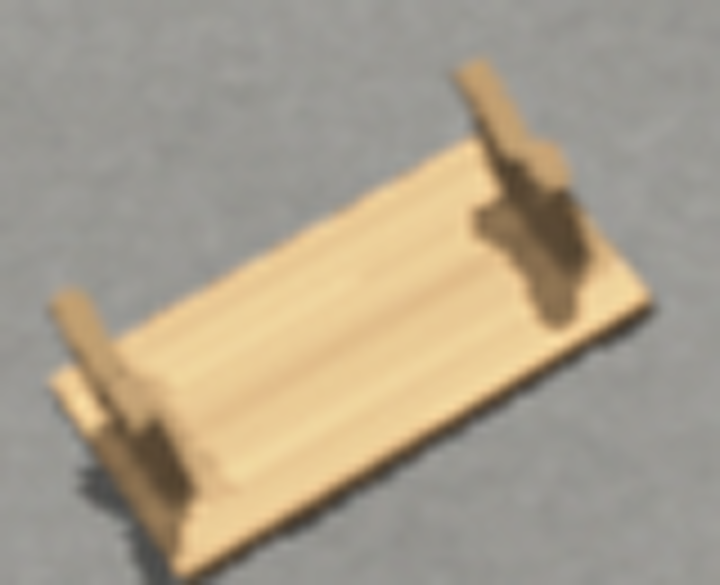

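View pics/z3.png

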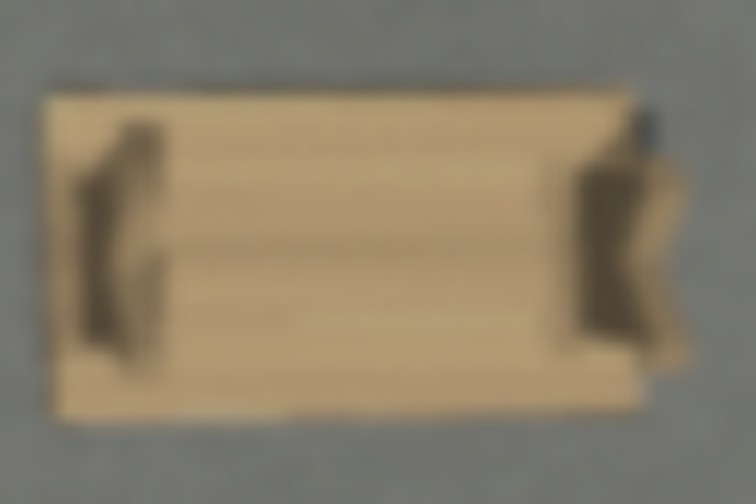

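The wireframe fits. In the wrist view the upright's centre (254.5 px) is about 1.3 mm to −x of the neck (256.8 px). I'll shift by −1.5 mm in x and lower slowly.

Request:
send_rows(deltas=[{"tx": -0.15, "ty": 0, "tz": -1, "wx": 0, "wy": 0, "wz": 0, "gripper": 3.5}, {"tx": -0.15, "ty": 0, "tz": -2, "wx": 0, "wy": 0, "wz": 0, "gripper": 3.5}, {"tx": -0.15, "ty": 0, "tz": -3, "wx": 0, "wy": 0, "wz": 0, "gripper": 3.5}, {"tx": -0.15, "ty": 0, "tz": -4, "wx": 0, "wy": 0, "wz": 0, "gripper": 3.5}, {"tx": -0.15, "ty": 0, "tz": -4.8, "wx": 0, "wy": 0, "wz": 0, "gripper": 3.5}, {"tx": -0.15, "ty": 0, "tz": -5.3, "wx": 0, "wy": 0, "wz": 0, "gripper": 3.5}, {"tx": -0.15, "ty": 0, "tz": -5.6, "wx": 0, "wy": 0, "wz": 0, "gripper": 3.5}, {"tx": -0.15, "ty": 0, "tz": -5.6, "wx": 0, "wy": 0, "wz": 0, "gripper": 3.5}, {"tx": -0.15, "ty": 0, "tz": -5.6, "wx": 0, "wy": 0, "wz": 0, "gripper": 3.5}])

```text
time: 7.12
eef_pos: [0.461, -0.2635, 0.0498]
eef_rot: [0.0, 0.697, 0.717, 0.0]
wrist_force: [-0.4, -0.1, -6.8]
finger_gap: 0.0416
```

```bash
python3 - <<'E'
from ov import *
st=r.get_state(); print(st['time'],st['eef_pos'],st['eef_rot'],st['wrist_force'],st['torque'],st['finger_gap'])
w=grab('wrist','w5'); draw(w,[],0,(180,60,330,160),3.5,'z5')
g=grab('scene','s5'); p=np.array(st['eef_pos'])
draw(g,[],(255,0,0),(60,160,200,260),3.75,'z6')
a,b=[cv2.imread(f'pics/z{i}.png') for i in (5,6)]
cv2.imwrite('pics/z56.png',np.vstack([cv2.resize(x,(450,300)) for x in (a,b)]))
E
```

```text
7.125 [ 0.46099813 -0.26352812  0.04979205] [4.89007382e-04 6.96908110e-01 7.17160261e-01 8.60645505e-05] [-0.39303747 -0.13827726 -6.79124211] [-0.03228574 -0.00077563 -0.003377  ] 0.04163735486869848
```

View pics/z56.png

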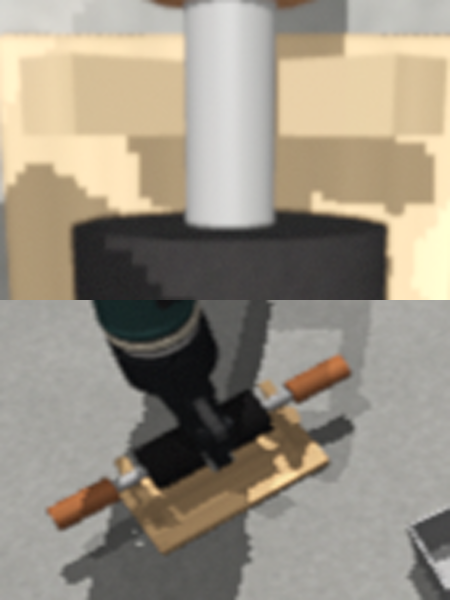

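The neck (column 230) is centred over the notch (232). I'll lower the last few mm.

Request:
send_rows(deltas=[{"tx": 0, "ty": 0, "tz": -0.2, "wx": 0, "wy": 0, "wz": 0, "gripper": 3.5}, {"tx": 0, "ty": 0, "tz": -0.35, "wx": 0, "wy": 0, "wz": 0, "gripper": 3.5}, {"tx": 0, "ty": 0, "tz": -0.45, "wx": 0, "wy": 0, "wz": 0, "gripper": 3.5}, {"tx": 0, "ty": 0, "tz": -0.5, "wx": 0, "wy": 0, "wz": 0, "gripper": 3.5}, {"tx": 0, "ty": 0, "tz": -0.5, "wx": 0, "wy": 0, "wz": 0, "gripper": 3.5}])

```text
time: 7.85
eef_pos: [0.4611, -0.2634, 0.0452]
eef_rot: [0.001, 0.697, 0.717, 0.0]
wrist_force: [0.3, 1.6, -1.0]
finger_gap: 0.042
```

Request:
send_rows(deltas=[{"tx": 0, "ty": 0, "tz": -0.05, "wx": 0, "wy": 0, "wz": 0, "gripper": 3.5}, {"tx": 0, "ty": 0, "tz": -0.08, "wx": 0, "wy": 0, "wz": 0, "gripper": 3.5}, {"tx": 0, "ty": 0, "tz": -0.08, "wx": 0, "wy": 0, "wz": 0, "gripper": 3.5}])

```text
time: 8.22
eef_pos: [0.4612, -0.2634, 0.045]
eef_rot: [0.001, 0.697, 0.717, 0.0]
wrist_force: [-2.3, 3.4, 5.1]
finger_gap: 0.042
```

```bash
python3 - <<'E'
from ov import *
st=r.get_state(); print(st['time'],st['eef_pos'],st['eef_rot'],st['wrist_force'],st['torque'],st['finger_gap'])
w=grab('wrist','w6'); draw(w,[],0,(180,60,330,160),3.5,'z5')
g=grab('scene','s6'); p=np.array(st['eef_pos'])
draw(g,roller(np.array([.461,-.2625]),np.radians(-88.3),.06),(255,0,0),(60,160,200,260),3.75,'z6')
a,b=[cv2.imread(f'pics/z{i}.png') for i in (5,6)]
cv2.imwrite('pics/z66.png',np.vstack([cv2.resize(x,(450,300)) for x in (a,b)]))
E
```

```text
8.225 [ 0.46123341 -0.26342533  0.04496159] [6.97568484e-04 6.96994778e-01 7.17075778e-01 3.48164989e-04] [-2.32806315  3.43856892  5.05471299] [ 0.56794135  0.37600593 -0.20431977] 0.04202055617522862
```

View pics/z66.png

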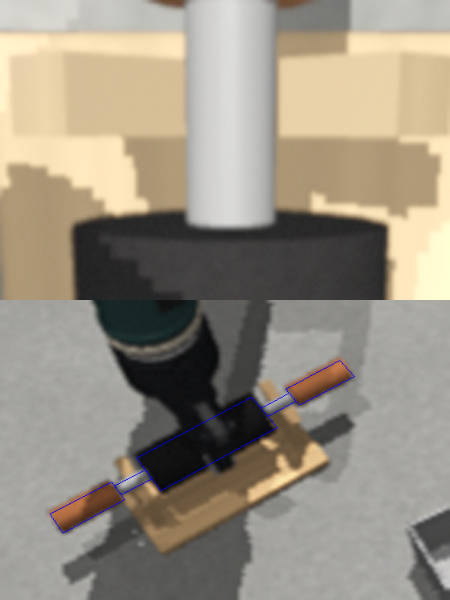

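It's seated, with the weight on the cradle and about 5 N of contact. I'll release and rise straight up.

Request:
send_rows(deltas=[{"tx": 0, "ty": 0, "tz": 0.05, "wx": 0, "wy": 0, "wz": 0, "gripper": 5}, {"tx": 0, "ty": 0, "tz": 0.05, "wx": 0, "wy": 0, "wz": 0, "gripper": 7}, {"tx": 0, "ty": 0, "tz": 0.05, "wx": 0, "wy": 0, "wz": 0, "gripper": 8.5}, {"tx": 0, "ty": 0, "tz": 0.05, "wx": 0, "wy": 0, "wz": 0, "gripper": 8.5}, {"tx": 0, "ty": 0, "tz": 0.05, "wx": 0, "wy": 0, "wz": 0, "gripper": 8.5}, {"tx": 0, "ty": 0, "tz": 1, "wx": 0, "wy": 0, "wz": 0, "gripper": 8.5}, {"tx": 0, "ty": 0, "tz": 4, "wx": 0, "wy": 0, "wz": 0, "gripper": 8.5}, {"tx": 0, "ty": 0, "tz": 8, "wx": 0, "wy": 0, "wz": 0, "gripper": 8.5}, {"tx": 0, "ty": 0, "tz": 12, "wx": 0, "wy": 0, "wz": 0, "gripper": 8.5}, {"tx": 0, "ty": 0, "tz": 14, "wx": 0, "wy": 0, "wz": 0, "gripper": 8.5}])

```text
time: 9.57
eef_pos: [0.4617, -0.264, 0.1876]
eef_rot: [0.003, 0.697, 0.717, 0.0]
wrist_force: [0.4, 0.0, -1.1]
finger_gap: 0.0852
```

```bash
python3 - <<'E'
from ov import *
st=r.get_state(); print(st['time'],st['eef_pos'],st['wrist_force'],st['finger_gap'])
w=grab('wrist','w7'); draw(w,roller(np.array([.461,-.2625]),np.radians(-88.3),.06),(255,0,0),(0,0,512,384),1,'z7')
E
```

```text
9.575 [ 0.46173644 -0.26403647  0.18755154] [ 0.35130981  0.02081228 -1.13084327] 0.08522135110889317
```

View pics/z7.png

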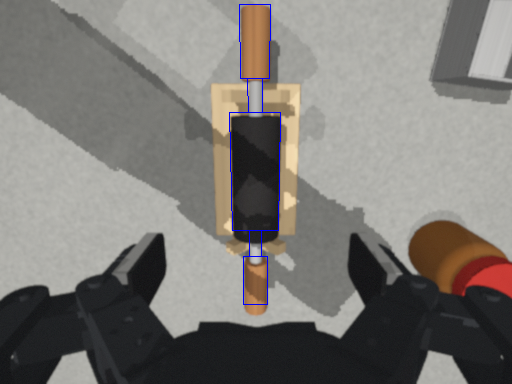

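The roller lies level in the cradle, with the overlay matching on the drum and both handles. Next is the small chock; I'll hover over it and look first.

Request:
send_rows(deltas=[{"tx": 1, "ty": 3, "tz": 1, "wx": 0, "wy": 0, "wz": 8, "gripper": 5.5}, {"tx": 3, "ty": 7, "tz": 1, "wx": 0, "wy": 0, "wz": 17, "gripper": 5.5}, {"tx": 5, "ty": 11, "tz": 1, "wx": 0, "wy": 0, "wz": 26, "gripper": 5.5}, {"tx": 7, "ty": 15.5, "tz": 1, "wx": 0, "wy": 0, "wz": 35, "gripper": 5.5}, {"tx": 9, "ty": 20, "tz": 1, "wx": 0, "wy": 0, "wz": 44, "gripper": 5.5}, {"tx": 11, "ty": 24.5, "tz": 1, "wx": 0, "wy": 0, "wz": 53, "gripper": 5.5}, {"tx": 13, "ty": 29, "tz": 1, "wx": 0, "wy": 0, "wz": 62, "gripper": 5.5}, {"tx": 15, "ty": 33.5, "tz": 0, "wx": 0, "wy": 0, "wz": 71, "gripper": 5.5}, {"tx": 17, "ty": 38, "tz": -1, "wx": 0, "wy": 0, "wz": 80, "gripper": 5.5}, {"tx": 19, "ty": 42, "tz": -2, "wx": 0, "wy": 0, "wz": 89, "gripper": 5.5}, {"tx": 20.2, "ty": 45.2, "tz": -2.8, "wx": 0, "wy": 0, "wz": 97, "gripper": 5.5}, {"tx": 20.2, "ty": 45.2, "tz": -2.8, "wx": 0, "wy": 0, "wz": 99.5, "gripper": 5.5}])

```text
time: 11.12
eef_pos: [0.6622, 0.1915, 0.153]
eef_rot: [-0.002, -0.1, 0.995, 0.0]
wrist_force: [-0.2, -0.0, -0.1]
finger_gap: 0.0551
```

Request:
send_rows(deltas=[{"tx": 0, "ty": 0, "tz": -1, "wx": 0, "wy": 0, "wz": 0, "gripper": 5.5}, {"tx": 0, "ty": 0, "tz": -1, "wx": 0, "wy": 0, "wz": 0, "gripper": 5.5}, {"tx": 0, "ty": 0, "tz": -1, "wx": 0, "wy": 0, "wz": 0, "gripper": 5.5}])

```text
time: 11.5
eef_pos: [0.6626, 0.1881, 0.1454]
eef_rot: [-0.0, -0.097, 0.995, 0.0]
wrist_force: [-0.7, -0.1, -0.4]
finger_gap: 0.055
```

```bash
cat >> ov.py <<'E'
def chock(c,th):
    R=np.array([[np.cos(th),-np.sin(th)],[np.sin(th),np.cos(th)]])
    W=lambda P:np.c_[(np.array(P)[:,:2]@R.T)+c,np.array(P)[:,2]]
    L=[]
    for y in (-.012,.012): L.append(W([(-.024,y,0),(-.024,y,.024),(-.010,y,.024),(.024,y,.006),(.024,y,0),(-.024,y,0)]))
    for x,z in [(-.024,0),(-.024,.024),(-.010,.024),(.024,.006),(.024,0)]: L.append(W([(x,-.012,z),(x,.012,z)]))
    return L
E
python3 - <<'E'
from ov import *
st=r.get_state(); print(st['time'],st['eef_pos'],st['eef_rot'],st['qpos'],st['wrist_force'],st['finger_gap'])
L=chock(np.array([.6716,.1897]),np.radians(11.1))
w=grab('wrist','w8'); draw(w,L,(255,0,0),(0,0,512,384),1.5,'z8')
draw(load('top0'),L,(255,0,0),(190,140,240,210),8,'z9')
f=load('top0'); print(unproj(f,[(157,165)],0))
E
```

```text
11.5 [0.66255551 0.18808552 0.14540646] [-1.85591201e-04 -9.65054019e-02  9.95332443e-01  2.22553701e-05] [ 1.94291449e-01  4.24581940e-01  1.12789446e+00  8.04958763e-05
  1.58948133e+00 -1.56981505e+00] [-0.71135818 -0.09224951 -0.37691027] 0.0550383584035446
[[0.67229974 0.35314639 0.        ]]
```

View pics/z8.png

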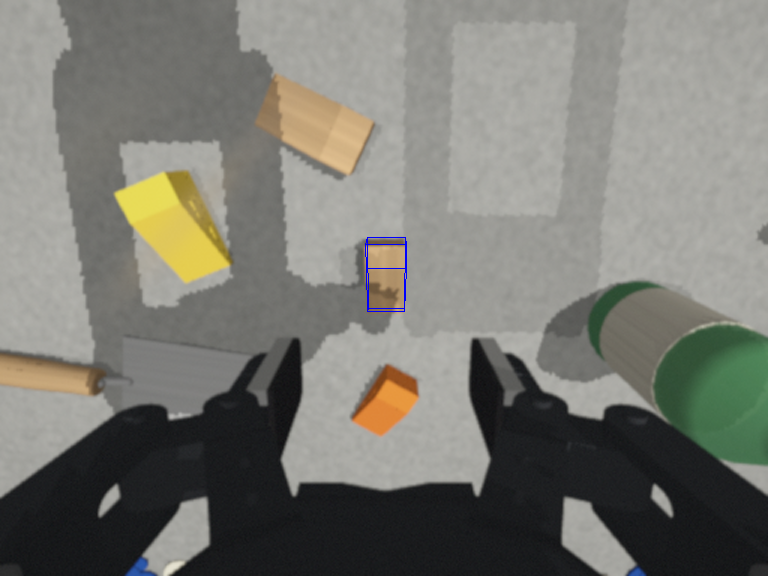

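View pics/z9.png

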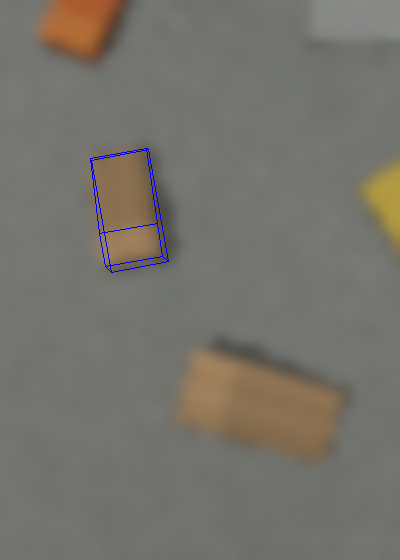

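The chock wireframe matches in the wrist view, with the small chock at (386,275) in the 1.5× picture. The bottle, scraper and orange block are all clear of the fingers. I'll descend and grip.

Request:
send_rows(deltas=[{"tx": 0.1, "ty": 0, "tz": -3, "wx": 0, "wy": 0, "wz": 0, "gripper": 5.5}, {"tx": 0.1, "ty": 0, "tz": -6.5, "wx": 0, "wy": 0, "wz": 0, "gripper": 5.5}, {"tx": 0.1, "ty": 0, "tz": -10, "wx": 0, "wy": 0, "wz": 0, "gripper": 5.5}, {"tx": 0.1, "ty": 0, "tz": -12.5, "wx": 0, "wy": 0, "wz": 0, "gripper": 5.5}, {"tx": 0.1, "ty": 0, "tz": -14.1, "wx": 0, "wy": 0, "wz": 0, "gripper": 5.5}, {"tx": 0.1, "ty": 0, "tz": -14.1, "wx": 0, "wy": 0, "wz": 0, "gripper": 5.5}, {"tx": 0.1, "ty": 0, "tz": -14.1, "wx": 0, "wy": 0, "wz": 0, "gripper": 3}, {"tx": 0.1, "ty": 0, "tz": -14.1, "wx": 0, "wy": 0, "wz": 0, "gripper": 1.5}, {"tx": 0.1, "ty": 0, "tz": -14.1, "wx": 0, "wy": 0, "wz": 0, "gripper": 1.5}, {"tx": 0.1, "ty": 0, "tz": -14.1, "wx": 0, "wy": 0, "wz": 0, "gripper": 1.5}, {"tx": 0.1, "ty": 0, "tz": -14.1, "wx": 0, "wy": 0, "wz": 0, "gripper": 1.5}], force=30)

```text
time: 12.92
eef_pos: [0.6651, 0.1889, 0.0067]
eef_rot: [0.002, -0.097, 0.995, 0.0]
wrist_force: [0.6, 0.5, 6.8]
finger_gap: 0.0233
```

Request:
send_rows(deltas=[{"tx": 0, "ty": 0, "tz": 1, "wx": 0, "wy": 0, "wz": 0, "gripper": 1.5}, {"tx": 0, "ty": 0, "tz": 4, "wx": 0, "wy": 0, "wz": 0, "gripper": 1.5}, {"tx": 0, "ty": 0, "tz": 8, "wx": 0, "wy": 0, "wz": 0, "gripper": 1.5}, {"tx": 0, "ty": 0, "tz": 12, "wx": 0, "wy": 0, "wz": 0, "gripper": 1.5}, {"tx": 0, "ty": 0, "tz": 15, "wx": 0, "wy": 0, "wz": 0, "gripper": 1.5}, {"tx": 0, "ty": 0, "tz": 15, "wx": 0, "wy": 0, "wz": 0, "gripper": 1.5}])

```text
time: 13.68
eef_pos: [0.6652, 0.189, 0.1585]
eef_rot: [0.003, -0.097, 0.995, 0.0]
wrist_force: [-0.8, 0.0, -1.6]
finger_gap: 0.0236
```

```bash
cat >> ov.py <<'E'
def tin(c,th):
    R=np.array([[np.cos(th),-np.sin(th)],[np.sin(th),np.cos(th)]])
    W=lambda P:np.c_[(np.array(P)[:,:2]@R.T)+c,np.array(P)[:,2]]
    q=lambda a,b,z:W([(-a,-b,z),(a,-b,z),(a,b,z),(-a,b,z),(-a,-b,z)])
    return [q(.0375,.0475,.06),q(.0345,.0445,.06),q(.0375,.0475,0),q(.0345,.0445,.003)]
E
python3 - <<'E'
from ov import *
st=r.get_state(); print(st['time'],st['eef_pos'],st['eef_rot'],st['wrist_force'],st['finger_gap'])
w=grab('wrist','w10')
L=tin(np.array([.677,-.127]),np.radians(-4.8))
draw(load('top0'),L,(255,0,0),(275,140,330,190),7,'z10'); draw(load('scene0'),L,(255,0,0),(180,210,240,270),6.4,'z11')
a,b=cv2.imread('pics/z10.png'),cv2.imread('pics/z11.png')
cv2.imwrite('pics/z12.png',np.hstack([a,cv2.resize(b,(350,350))]))
E
```

```text
13.675 [0.66523194 0.18903241 0.15845533] [ 3.40190375e-03 -9.70981015e-02  9.95268925e-01  3.91243751e-04] [-0.75468677  0.01268107 -1.56878973] 0.023564742134093635
```

View pics/w10.png

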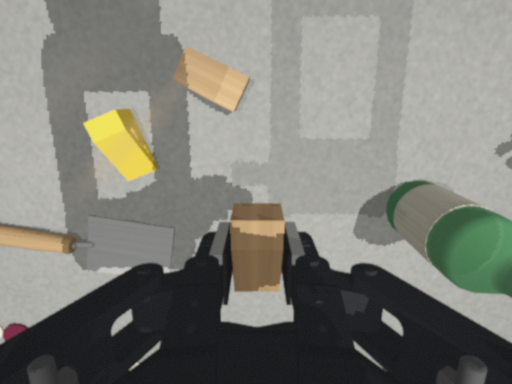

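View pics/z12.png

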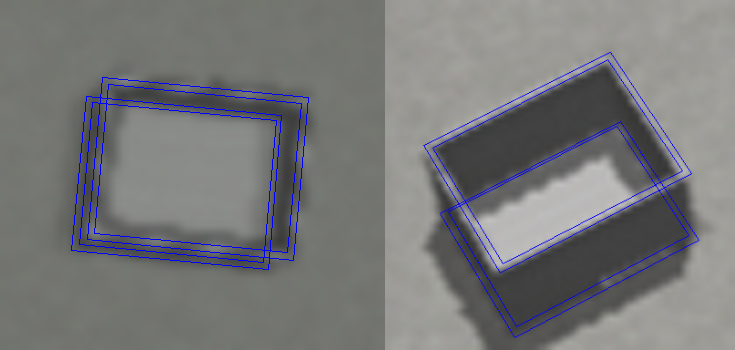

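The chock is held cleanly, at (257,247) in the wrist view, and the tin wireframe fits both views. I'll carry the chock over the tin.

Request:
send_rows(deltas=[{"tx": 0, "ty": -2, "tz": 0.5, "wx": 0, "wy": 0, "wz": -1, "gripper": 1.5}, {"tx": 0.1, "ty": -6, "tz": 0.5, "wx": 0, "wy": 0, "wz": -3, "gripper": 1.5}, {"tx": 0.2, "ty": -11, "tz": 0.5, "wx": 0, "wy": 0, "wz": -6, "gripper": 1.5}, {"tx": 0.3, "ty": -16, "tz": 0.5, "wx": 0, "wy": 0, "wz": -9, "gripper": 1.5}, {"tx": 0.4, "ty": -21, "tz": 0.5, "wx": 0, "wy": 0, "wz": -12, "gripper": 1.5}, {"tx": 0.5, "ty": -26, "tz": 0, "wx": 0, "wy": 0, "wz": -14, "gripper": 1.5}, {"tx": 0.5, "ty": -30, "tz": -1, "wx": 0, "wy": 0, "wz": -15.9, "gripper": 1.5}, {"tx": 0.5, "ty": -31.5, "tz": -2, "wx": 0, "wy": 0, "wz": -15.9, "gripper": 1.5}, {"tx": 0.5, "ty": -31.5, "tz": -2, "wx": 0, "wy": 0, "wz": -15.9, "gripper": 1.5}, {"tx": 0.5, "ty": -31.5, "tz": -2, "wx": 0, "wy": 0, "wz": -15.9, "gripper": 1.5}])

```text
time: 14.98
eef_pos: [0.6686, -0.125, 0.1342]
eef_rot: [-0.0, 0.041, 0.999, 0.001]
wrist_force: [-0.3, 0.7, -1.2]
finger_gap: 0.0233
```

```bash
python3 - <<'E'
from ov import *
st=r.get_state(); print(st['time'],st['eef_pos'],st['eef_rot'],st['wrist_force'],st['finger_gap'])
w=grab('wrist','w13')
L=tin(np.array([.677,-.127]),np.radians(-4.8))
draw(w,L,(255,0,0),(0,0,512,384),1.5,'z13')
E
```

```text
14.975 [ 0.66859359 -0.1249763   0.13420138] [-3.77985595e-04  4.08415779e-02  9.99165423e-01  5.28985241e-04] [-0.26649583  0.67486206 -1.18772254] 0.023298510265664003
```

View pics/z13.png

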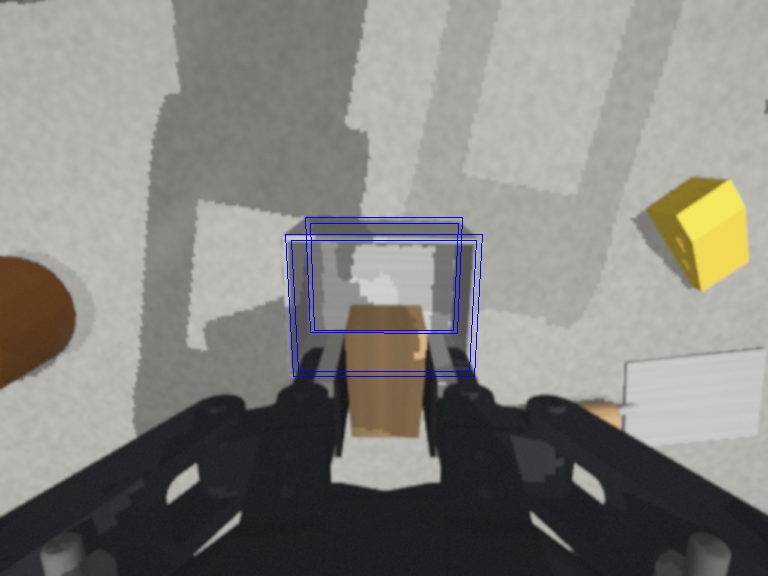

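The rim lines match, and the chock is aimed at the tin's middle. I'll lower into the mouth and open partway.

Request:
send_rows(deltas=[{"tx": 0.15, "ty": -0.15, "tz": -2, "wx": 0, "wy": 0, "wz": 0, "gripper": 1.5}, {"tx": 0.15, "ty": -0.15, "tz": -4.5, "wx": 0, "wy": 0, "wz": 0, "gripper": 1.5}, {"tx": 0.15, "ty": -0.15, "tz": -6.5, "wx": 0, "wy": 0, "wz": 0, "gripper": 1.5}, {"tx": 0.15, "ty": -0.15, "tz": -8, "wx": 0, "wy": 0, "wz": 0, "gripper": 1.5}, {"tx": 0.15, "ty": -0.15, "tz": -8.9, "wx": 0, "wy": 0, "wz": 0, "gripper": 1.5}, {"tx": 0.15, "ty": -0.15, "tz": -8.9, "wx": 0, "wy": 0, "wz": 0, "gripper": 1.5}, {"tx": 0.15, "ty": -0.15, "tz": -8.9, "wx": 0, "wy": 0, "wz": 0, "gripper": 1.5}])

```text
time: 15.9
eef_pos: [0.6709, -0.1281, 0.0467]
eef_rot: [0.001, 0.042, 0.999, -0.0]
wrist_force: [-1.0, -0.2, 0.7]
finger_gap: 0.0238
```

```bash
python3 - <<'E'
from ov import *
st=r.get_state(); print(st['time'],st['eef_pos'],st['wrist_force'],st['finger_gap'])
w=grab('wrist','w14')
g=grab('scene','s14'); draw(g,[],0,(170,190,270,280),5.2,'z14')
E
```

```text
15.9 [ 0.67088544 -0.12805044  0.04665024] [-1.04386032 -0.15044453  0.66981543] 0.023791379453364913
```

View pics/w14.png

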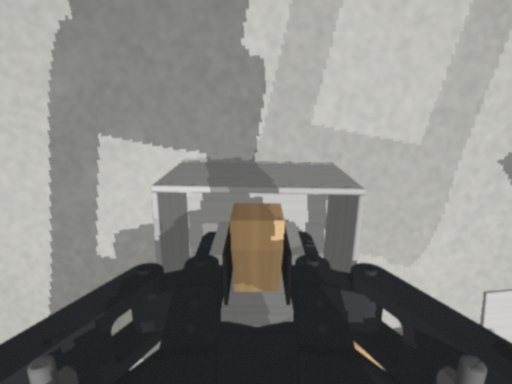

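View pics/z14.png

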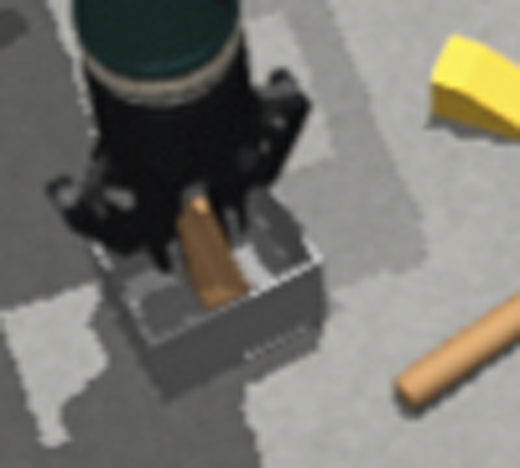

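Request:
send_rows(deltas=[{"tx": 0, "ty": 0, "tz": 0, "wx": 0, "wy": 0, "wz": 0, "gripper": 3.5}, {"tx": 0, "ty": 0, "tz": 0, "wx": 0, "wy": 0, "wz": 0, "gripper": 4}, {"tx": 0, "ty": 0, "tz": 0, "wx": 0, "wy": 0, "wz": 0, "gripper": 4}, {"tx": 0, "ty": 0, "tz": 0, "wx": 0, "wy": 0, "wz": 0, "gripper": 4}, {"tx": 0, "ty": 0, "tz": 2, "wx": 0, "wy": 0, "wz": 0, "gripper": 4}, {"tx": 0, "ty": 0, "tz": 6, "wx": 0, "wy": 0, "wz": 0, "gripper": 4}, {"tx": 0, "ty": 0, "tz": 11, "wx": 0, "wy": 0, "wz": 0, "gripper": 4}, {"tx": 0, "ty": 0, "tz": 16, "wx": 0, "wy": 0, "wz": 0, "gripper": 4}, {"tx": -5, "ty": 4, "tz": 18, "wx": 0, "wy": 0, "wz": 0, "gripper": 4}, {"tx": -10, "ty": 8, "tz": 18, "wx": 0, "wy": 0, "wz": 0, "gripper": 4}, {"tx": -15, "ty": 12, "tz": 18, "wx": 0, "wy": 0, "wz": 0, "gripper": 4}, {"tx": -20, "ty": 16, "tz": 18, "wx": 0, "wy": 0, "wz": 0, "gripper": 4}])

```text
time: 17.5
eef_pos: [0.4758, 0.0277, 0.2275]
eef_rot: [0.002, 0.042, 0.999, 0.0]
wrist_force: [-0.6, 1.1, 1.2]
finger_gap: 0.0402
```

Request:
send_rows(deltas=[{"tx": -4, "ty": 4, "tz": 0, "wx": 0, "wy": 0, "wz": 0, "gripper": 4}, {"tx": -5, "ty": 8, "tz": 0, "wx": 0, "wy": 0, "wz": 0, "gripper": 4}, {"tx": -5, "ty": 8, "tz": 0, "wx": 0, "wy": 0, "wz": 0, "gripper": 4}, {"tx": -5, "ty": 8, "tz": 0, "wx": 0, "wy": 0, "wz": 0, "gripper": 4}])

```text
time: 18.0
eef_pos: [0.4276, 0.1063, 0.2267]
eef_rot: [0.001, 0.041, 0.999, -0.0]
wrist_force: [0.0, 0.2, 0.1]
finger_gap: 0.0396
```

```bash
python3 - <<'E'
from ov import *
st=r.get_state(); print(st['time'],st['eef_pos'],st['wrist_force'],st['finger_gap'])
g=grab('scene','s15'); t=grab('top','t15')
R=roller(np.array([.461,-.2625]),np.radians(-88.3),.06); T=tin(np.array([.677,-.127]),np.radians(-4.8))
draw(g,R+T,(255,0,0),(60,160,250,290),4.2,'z15')
draw(t,R,(255,0,0),(280,130,400,260),4.6,'z16')
d=cv2.absdiff(g['color'],load('scene0')['color']); 
E
```

```text
18.0 [0.42760166 0.10627967 0.22672041] [0.00347685 0.16660078 0.07805342] 0.03962264164227044
```

View pics/z15.png

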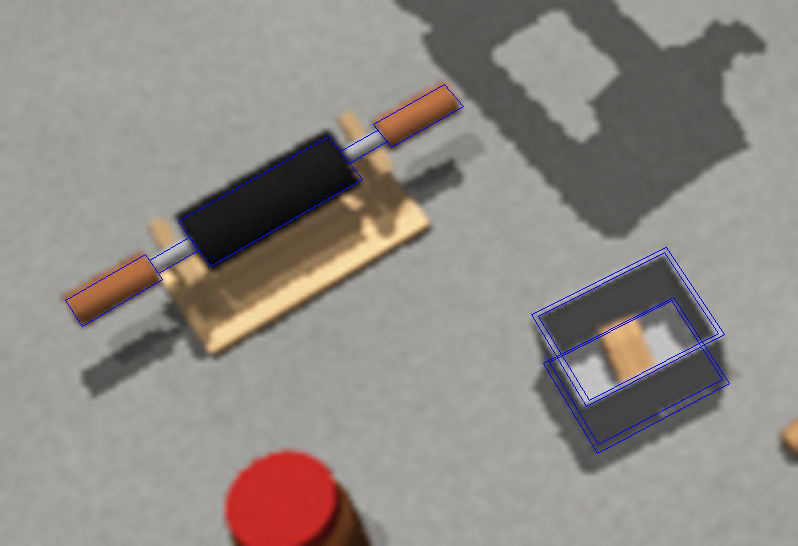

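View pics/z16.png

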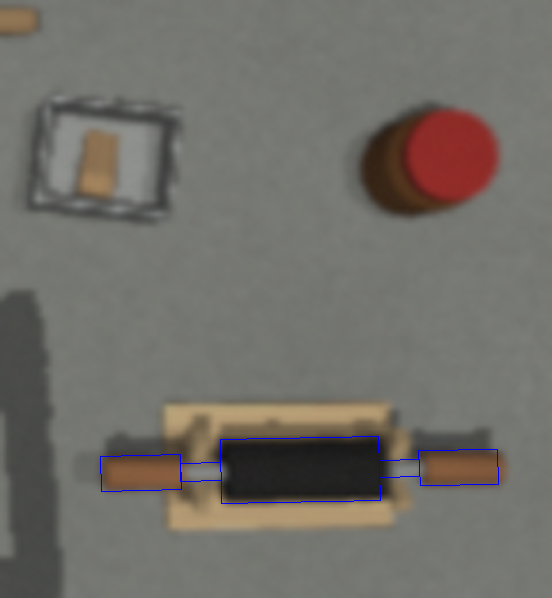

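View pics/s15.png

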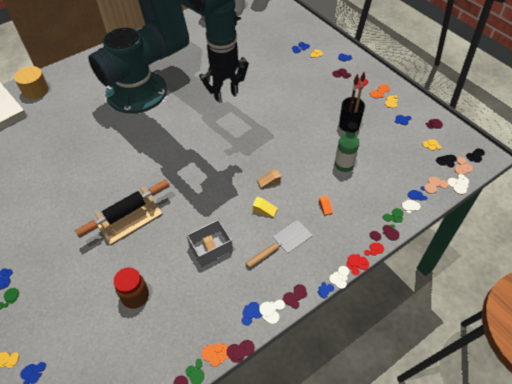

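The final pictures show the roller level in both notches, with its overlay aligned at (265,200) in the enlarged scene view. The chock is flat in the upright tin at (628,345). The bottle, jar, brush cup and scraper look unmoved, and the gripper is clear, so I'll hand in.

```bash
python3 -c "
from plant import r
print(r.finish_job())"
```

```text
the job is handed in; nothing more can be done
None
```

The roller set is put away and the job was handed in at about 18 s. I lowered the roller into the cradle until the wrist force showed the notches carrying it (about 5 N of contact), then let go. After that I carried the small plain chock to the tin and released it just inside the mouth.

- **Roller:** in the last scene and top pictures it lies level, with both necks in the notches. It matches the expected seat to about a pixel (2–3 mm).
- **Chock and tin:** the chock lies flat on the tin's floor. The tin is upright and looks unmoved.
- **Other items:** by eye, the bottle, jar, brush cup, scraper and look-alike blocks are where they started. I did not measure this.
- **Forces:** the highest contact force I read was about 7 N, well under the limits.

The first move call was refused because some fields were left out, but the arm did not move. No check failed or disagreed at the end.

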